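# Gauge the dark blank's thickness at the lathe bench

### The arm

A 6-joint arm with a two-finger parallel gripper is mounted at the origin on the work surface. World frame = base frame: x ahead of the robot, y to its left, z up, the work surface at z = 0. Lengths are in mm, angles in rad, forces in N, time in s.
With the tool pointing down it reaches from about 350 to 925 mm from the base axis. Payload 6.4 kg.
Tool frame: the origin (TCP) lies at the very end of the fingers, on their centre line; the grasp point (between the pads) lies 19 mm behind it (arm.grip_point_offset is the distance from the TCP to the grasp point, in mm); z points along the fingers, y is the line along which they close (so a half turn about z gives the same grasp; the last joint's range is limited). The gripper opens to 85 mm and grips with 20 to 120 N. Pads are 22 mm wide; open, the fingers measure 114 mm over their backs; the gripper's body (76 mm by 85 mm) begins 54 mm behind the grasp point. The pads swing forward as they close: fully open they stand 13 mm farther back than shut.
Start: joints at [1.124, 0.245, 1.558, -0, 1.339, -0.174], TCP at [175.126, 625.975, 231.29] pointing down, gripper open.
Joint ranges: [-3.13, 3.13], [-1.02, 2.26], [0.13, 2.54], [-0.95, 4.09], [0.21, 2.88], [-2.74, 2.74]. Speed limits (rad/s): [2.57, 2.57, 3.14, 3.14, 3.14, 3.14].

### API

Orientations are given as a 3x3 rotation matrix whose columns are the frame's x, y, z axes.
In Python, from bench import arm, optics gives the robot as it stands.
- The arm moves only by the tool drive_tool, never from a script. Its argument "increments" is a list that holds one entry, the list of rows, each a list of 6 numbers: the shift along the world's x, y, z as a fraction of full scale, then the turn, a rotation vector about the world's x, y, z as a fraction of full scale. In form: [[[tx, ty, tz, ax, ay, az], ...]]. A call has exactly 10 rows; each row is the pose to reach, as a shift and turn from the pose commanded when the call began; what a row does not reach only later rows make up. Full scale, the value 1, is 25 cm for a shift and 0.5 rad for a turn. A row lasts 1/8 s, in which the tool goes at most 62.5 mm and 10.7 degrees, less where a joint would pass 70% of its speed; a pose out of reach is approached as far as the arm can. A call with a number of a shift or a turn outside -1 to 1 is refused whole. A call with a gripper value outside its range is refused whole. "fingers" is the opening, from -1 (shut) to 1 (fully open), set as the call begins (left out, the last holds). The fingers move at their own pace and stop on an object; the grip force is fixed at half the most. Time passes only in rows, so rows that repeat a pose let the fingers close, or fill a call up. It gives the time, the measured TCP pose, the force, the opening and the grip force at its end, in the units of the state.
- arm.get_obs(): the state, without advancing time (a new reading comes with each control period).
- optics.get_image(name): name is "scene" or "side" or "wrist"; returns the picture (420x560x3 uint8, blue, green, red); there is no depth.
- optics.camera_model(name): a dict with "mtx" (3x3 intrinsics, pixels), "R" (3x3) and "t" (3): a world point X has camera coordinates R X + t; the wrist camera has in their place "tool_from_camera" (4x4, takes a point from camera to tool coordinates, whose origin is the TCP and whose axes are the flange's). Camera axes: x right, y down, z forward; pixel columns grow to the right and rows downward; lengths in mm; the calibration is good to about 2 mm. A picture is of the moment at which its call begins: read the wrist's pose just before it. camera_model takes no time and is no camera call.
- arm.sign_off(): hands the job in; it is judged then, once.
The state is a dict: "clock": time; "joint_positions": joint angles; "dq": joint speeds; "tau": joint torques, N m; "eef_pos": TCP position; "tool_rot": TCP orientation; "ft_force": force on the tool from outside, world axes, zero at the start; "moment": the same for the moment, N m; "width": finger opening in mm; "finger_force": force on a finger pad.
Only numpy, scipy, OpenCV 4.12 (cv2) and the standard library are available. Lean on these libraries where they do the work, as an engineer would, in place of code of your own. Each camera call takes 0.05 s, during which the arm holds its last target. There are 200 camera calls.

### The job

Check the thickness of the dark wooden blank on the height gauge: first raise the gauge's slide by its orange cap so that the foot is well clear, then slide the blank along the bench, without lifting it, until it lies centred under the foot with its long side flush against the steel fence. Then gently lower the slide until the brass sprung foot sits on the wood and is pushed in about half of its 12 mm, never all the way, and leave it standing like that. Do not disturb the pale blank, the bottle, the tin or the gouge.

Things in the scene. Friction and masses are not known exactly. Their poses are not given: they have to be found in the camera images.
- gauge: height gauge bolted down. Origin: bench level, middle of the fence's face; x points away from the seat into the gauge, y along the fence, z up. Steel fence 160 mm long, 30 mm high, face at x = 0. Blue column behind (50 wide, 125 high) holds a bracket (40 wide, z 100 to 118 mm) overhanging to x = -45 mm; the slide runs through it on the axis x = -25 mm, y = 0
- gauge_slide (a joint): how far the slide is down, m: 0 fully up (underside of the foot 85 mm above the bench), 0.075 fully down. Starts low, 0.048 to 0.065 (foot lower than the dark blank's top). A friction brake of about 8 N holds it wherever it is left; weighs 0.25 kg; pull it up by the cap, press it down on the cap
- gauge_foot (a joint): how far the sprung foot (brass disc 28 mm across, 10 mm thick, at the slide's lower end) is pushed up into the slide, m: 0 out, 0.012 fully in. Spring 1.6 N at first, then 0.4 N per mm. On the dark blank the foot touches at gauge_slide 0.043; gauge_slide 0.049 there pushes it in 6 mm (cap top then 176 mm above the bench)
- cap_top (a point): centre of the top face of the slide's orange cap, an upright cylinder 36 mm across, 24 mm high, 225 mm above the bench when the slide is fully up, lower by gauge_slide; free all round, at its start at least 18 mm above the bracket
- dark_blank: the dark brown wooden blank to be gauged, lying flat: 100 mm (its x) by 150 mm (its y) by 42 mm high, about 0.4 kg, friction varies, too wide to grip. Origin: centre of its underside. It starts either left or right of the gauge, its y within 0.45 rad of the world y; it slides when pushed
- pale_blank: another blank of pale wood, 100 mm (its x) by 150 mm (its y) by 32 mm high, on the other side of the gauge; leave alone. Origin: centre of its underside
- bottle: standing white bottle with a green label, 60 mm across, 170 mm high; leave alone. Origin: centre of its underside
- wax_tin: low metal tin, 80 mm across, 50 mm high; leave alone. Origin: centre of its underside
- gouge: turning gouge lying across in front of the robot: 120 mm pale wood handle 26 mm thick (towards its -x), 115 mm steel blade (towards its +x); leave alone. Origin: under the joint of handle and blade
- seat (a point): point on the bench (50 mm in front of the middle of the fence) where the centre of the dark blank's underside is when it is seated: centred, long side on the fence. The way under the bracket is open from both sides and from the front
There are look-alikes about, which are no part of the job. Of the things that look like the dark_blank, the middle-sized one is meant.

How it is judged:
By the outcome, as a careful person would: the job done as asked, in the order asked, and still so for the second after the job is handed in, with the robot touching nothing.
It also fails if it takes over 72 s, if anything falls off the work surface, if the arm or the gripper's body presses on something with over 40 N, if the wrist force passes 120 N, or if a joint passes its speed limit or range.

## Working session

There is one attempt and no reset: what is moved stays moved. The work goes in short steps, Python scripts to look and compute and a tool call to move; the robot and the scene stay as the last step left them, time stands still between calls to the robot, and variables do not carry over. Pictures are saved under pics/ and viewed, at most 10 in all, crops included, and the job is handed in when it is done.

Besides the shell and the picture viewer there is one more tool, called after ">>>" by a JSON object that holds its "op" and its "data". drive_tool: Moves the arm, as the interface text tells. Its arguments: {"type":"object","properties":{"increments":{"type":"array"},"fingers":{"type":"number"}},"required":["increments"]}

```bash
ls; mkdir -p pics; python3 - <<'E'
from bench import arm, optics
import cv2, numpy as np
for n in ("scene","side"):
    im=optics.get_image(n); cv2.imwrite(f"pics/{n}0.png",im)
    m=optics.camera_model(n); print(n,np.round(np.array(m["mtx"]),1).tolist(),(-np.array(m["R"]).T@np.array(m["t"])).round(),np.round(m["R"],2).tolist())
o=arm.get_obs(); print(o)
E
```

```text
pics
scene [[425.4, 0.0, 284.9], [0.0, 425.4, 206.2], [0.0, 0.0, 1.0]] [1118. -578.  745.] [[0.6, 0.8, 0.02], [0.48, -0.34, -0.8], [-0.64, 0.49, -0.59]]
side [[488.7, 0.0, 275.6], [0.0, 488.7, 207.5], [0.0, 0.0, 1.0]] [  133. -1146.   982.] [[0.94, -0.33, 0.01], [-0.19, -0.57, -0.8], [0.27, 0.75, -0.6]]
{'clock': 0.1, 'joint_positions': array([ 1.12392665e+00,  2.45747485e-01,  1.55890450e+00,  3.73779697e-06,
        1.33870009e+00, -1.74059264e-01]), 'dq': array([ 7.64028231e-05,  6.78840455e-04, -3.60455871e-03, -3.73143370e-04,
       -1.27739663e-03,  7.02688148e-04]), 'tau': array([ 1.27910811e-03, -4.30666316e+01, -3.27131510e+01, -9.07072604e-05,
        2.78818530e-03,  4.33372591e-06]), 'eef_pos': array([174.88131525, 625.50722822, 230.2817793 ]), 'tool_rot': array([[-9.63017117e-01,  2.69439140e-01, -7.63604363e-04],
       [ 2.69440045e-01,  9.63015861e-01, -1.58508037e-03],
       [ 3.08280421e-04, -1.73220513e-03, -9.99998452e-01]]), 'ft_force': array([-0.26900609,  0.00927141,  0.17518031]), 'moment': array([-0.05111637, -0.02072747, -0.02639663]), 'finger_force': 0.0, 'width': 85.34300388944098}
```

View pics/scene0.png

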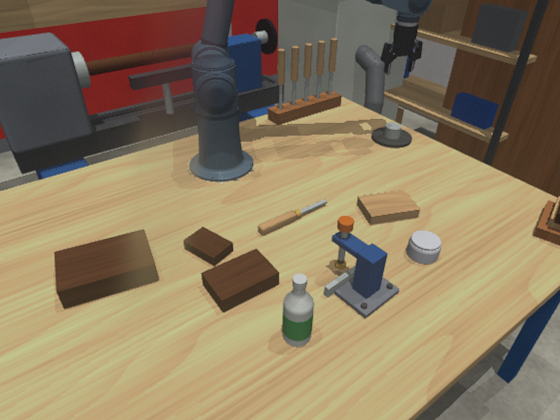

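View pics/side0.png

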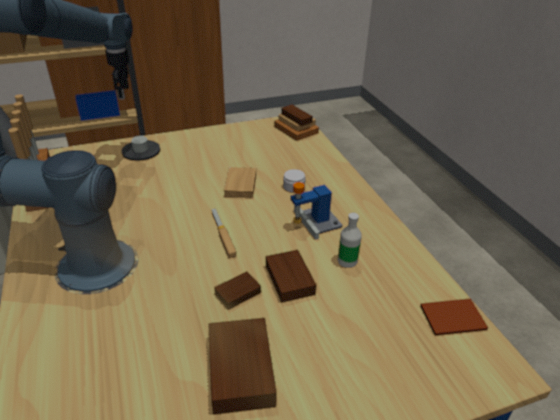

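The target is the middle-sized dark blank: scene ≈(240,280), side ≈(290,275). The gauge is at scene ≈(360,270) with its orange cap at (345,224), and at side ≈(318,208). The bottle stands near the blank's fence-side route, at scene (298,315). I'll enlarge the gauge and blank and measure them.

```bash
cat > h.py <<'E'
import cv2, numpy as np
from bench import arm, optics
def ray(n,px,obs=None):
    m=optics.camera_model(n); K=np.array(m["mtx"])
    d=np.linalg.inv(K)@np.array([px[0],px[1],1.0])
    if n=="wrist":
        T=np.array(m["tool_from_camera"]); R=np.array(obs["tool_rot"])
        return R@T[:3,3]+np.array(obs["eef_pos"]), R@T[:3,:3]@d
    R=np.array(m["R"]); t=np.array(m["t"]); return -R.T@t, R.T@d
def plane(n,px,z,obs=None):
    c,d=ray(n,px,obs); return c+d*(z-c[2])/d[2]
def tri(rays):
    A=np.zeros((3,3)); b=np.zeros(3)
    for c,d in rays:
        d=d/np.linalg.norm(d); P=np.eye(3)-np.outer(d,d); A+=P; b+=P@c
    p=np.linalg.solve(A,b); return p
def proj(n,X,obs=None):
    m=optics.camera_model(n)
    if n=="wrist":
        T=np.array(m["tool_from_camera"]); R=np.array(obs["tool_rot"])
        c=T[:3,:3].T@(R.T@(np.array(X)-obs["eef_pos"])-T[:3,3])
    else: c=np.array(m["R"])@np.array(X)+np.array(m["t"])
    p=np.array(m["mtx"])@c; return p[:2]/p[2]
def blob(im,lo,hi,roi=None):
    """largest HSV blob in roi (x0,y0,x1,y1): mask"""
    m=cv2.inRange(cv2.cvtColor(im,cv2.COLOR_BGR2HSV),np.array(lo),np.array(hi))
    if roi:
        k=np.zeros_like(m); x0,y0,x1,y1=roi; k[y0:y1,x0:x1]=255; m&=k
    c,_=cv2.findContours(m,cv2.RETR_EXTERNAL,cv2.CHAIN_APPROX_NONE)
    return max(c,key=cv2.contourArea)
E
python3 - <<'E'
from h import *
s=cv2.imread("pics/scene0.png"); d=cv2.imread("pics/side0.png")
a=cv2.resize(s[210:315,320:405],(400,494),interpolation=cv2.INTER_CUBIC)
b=cv2.resize(d[175:245,282:346],(400,438),interpolation=cv2.INTER_CUBIC)
o=np.zeros((494,800,3),np.uint8); o[:,:400]=a; o[:438,400:]=b; cv2.imwrite("pics/g.png",o)
for n,im,roi,r2 in (("scene",s,(325,205,365,245),(195,245,285,312)),("side",d,(285,175,310,200),(260,245,320,305))):
    c=blob(im,(3,150,120),(14,255,255),roi); print(n,"cap",cv2.boundingRect(c),cv2.contourArea(c))
    c=blob(im,(0,40,0),(14,255,110),r2); h=cv2.convexHull(c)
    print("blank",cv2.contourArea(c),cv2.approxPolyDP(h,3,True)[:,0].tolist())
E
```

```text
scene cap (338, 216, 16, 14) 119.0
blank 1976.0 [[278, 273], [250, 297], [222, 300], [202, 275], [256, 249]]
side cap (294, 182, 6, 5) 1.0
blank 1588.5 [[297, 251], [313, 280], [314, 292], [283, 301], [266, 258]]
```

View pics/g.png

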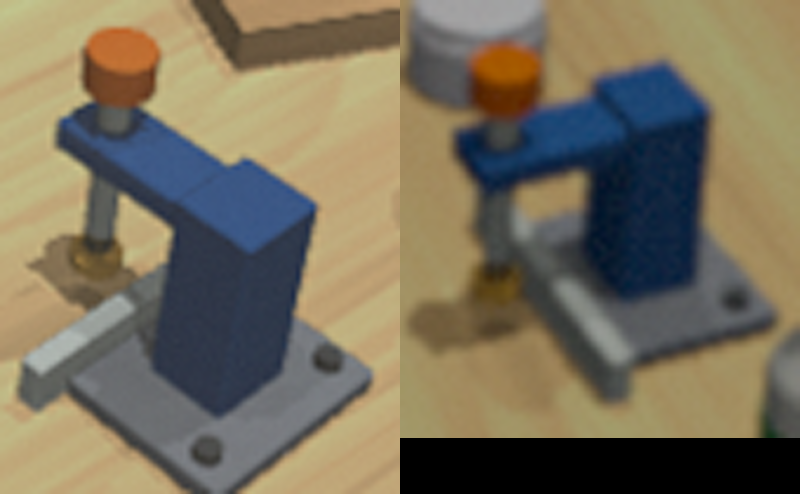

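The crop shows the gauge clearly. In crop pixels the cap top centre is at (121,50) and (506,57), the column top corners are visible, and the fence's near end is at (20,365) and (608,365). Converting these now.

```bash
python3 - <<'E'
from h import *
S=lambda x,y:(320+x/4.706,210+y/4.706)
D=lambda x,y:(282+(x-400)/6.25,175+y/6.25)
np.set_printoptions(precision=1,suppress=True)
cap=tri([ray("scene",S(121,48)),ray("side",D(506,57))]);print("cap",cap)
print("col scene",*[plane("scene",S(*p),125)[:2] for p in((180,207),(245,160),(315,207),(250,250))])
print("col side",*[plane("side",D(*p),125)[:2] for p in((597,78),(667,62),(708,105),(636,124))])
print("brk scene",*[plane("scene",S(*p),118)[:2] for p in((60,125),(95,102))])
print("brk side",*[plane("side",D(*p),118)[:2] for p in((458,138),(485,165))])
print("fence top scene",*[plane("scene",S(*p),30)[:2] for p in((22,367),(44,378))])
print("fence top side",*[plane("side",D(*p),30)[:2] for p in((606,366),(632,356))])
# blank
print("blank scene top",*[plane("scene",p,42)[:2] for p in((278,267),(256,250),(203,274),(222,293))])
print("scene bottom",*[plane("scene",p,0)[:2] for p in((279,287),(223,305))])
d=cv2.imread("pics/side0.png");s=cv2.imread("pics/scene0.png")
o=np.zeros((420,800,3),np.uint8)
o[:,:400]=cv2.resize(s[240:324,195:285],(400,420),interpolation=2)[:420];o[:,400:]=cv2.resize(d[240:310,258:324],(400,420),interpolation=2)
cv2.imwrite("pics/b.png",o)
print("bottle",plane("scene",(298,340),0)[:2],plane("side",(349,260),0)[:2])
print("bottle cap",tri([ray("scene",(300,282)),ray("side",(353,218))]))
print("tin",plane("scene",(425,240),50)[:2],plane("side",(294,177),50)[:2])
E
```

```text
cap [612.2 -24.8 166.3]
col scene [677.8 -44.2] [672.4   3.4] [713.7   5.9] [716.1 -38.6]
col side [672.9   0.8] [712.   3.] [715.8 -38.1] [675.5 -42. ]
brk scene [597.3 -44.5] [594.3 -19. ]
brk side [592.3 -16.7] [596.7 -41.8]
fence top scene [ 647.  -103.4] [658.4 -99.4]
fence top side [ 639.5 -104.2] [ 654.7 -101.2]
blank scene top [ 541.7 -157. ] [ 463.1 -166.4] [ 460.5 -309. ] [ 535.5 -302.5]
scene bottom [ 562.3 -168.6] [ 532.9 -301.9]
bottle [ 704.2 -222.8] [ 703.2 -215.9]
bottle cap [ 695.5 -218.4  161.2]
tin [685.2 193.1] [680.5 182.5]
```

View pics/b.png

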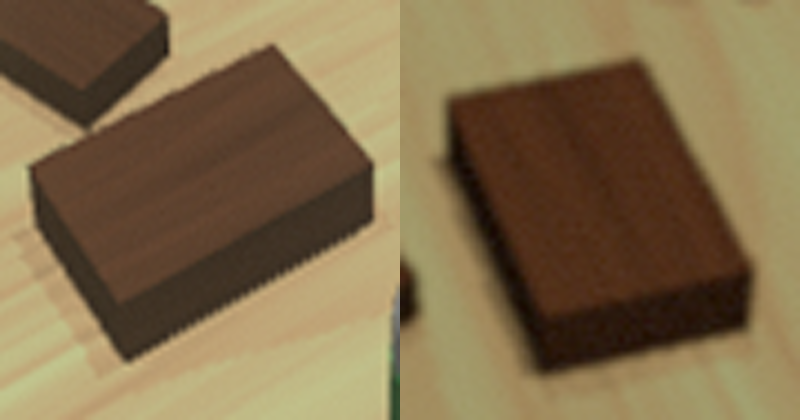

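The composite shows the dark blank with crisp corners. In the scene half its top corners are (32,168), (272,45), (372,165) and (118,303). In the side half they are (450,98), (638,60), (750,270) and (545,318). A small look-alike lies close to its far-left corner.

```bash
python3 - <<'E'
from h import *
np.set_printoptions(precision=1,suppress=True)
S=lambda x,y:(195+x/4.444-.3,240+y/5-.3)
D=lambda x,y:(258+(x-400)/6.06-.3,240+y/6-.3)
a=np.array([plane("scene",S(*p),42)[:2] for p in((32,168),(272,45),(372,165),(118,303))])
b=np.array([plane("side",D(*p),42)[:2] for p in((450,98),(638,60),(750,270),(545,318))])
for c in (a,b): print(c.tolist(),c.mean(0), cv2.minAreaRect(c.astype(np.float32)))
print("small",*[plane("scene",p,30)[:2] for p in((184,243),(207,230),(232,242),(213,258))])
print("small side",*[plane("side",p,30)[:2] for p in((216,288),(245,275),(260,289),(230,302))])
o=arm.get_obs(); m=optics.camera_model("wrist"); print(np.array(m["tool_from_camera"]),m["mtx"])
E
```

```text
[[457.0451727645144, -309.997478181594], [459.0256596086617, -163.95405077733545], [557.2344931733422, -166.98469433759095], [552.5179026616531, -314.0122725979699]] [ 506.5 -238.7] ((505.8614501953125, -238.9859161376953), (147.1031036376953, 98.25557708740234), 88.23246765136719)
[[461.3443264726852, -165.7080348696054], [555.017560980111, -168.38142494984857], [550.8002652709661, -314.57666927547655], [455.4662657404655, -313.1028570256651]] [ 505.7 -240.4] ((505.2419128417969, -240.74212646484375), (147.5317840576172, 95.33686065673828), 88.34765625)
small [ 324.9 -292.3] [ 312.8 -221. ] [ 391.6 -192.2] [ 415.4 -259.6]
small side [ 299.3 -230.7] [ 386.5 -208.2] [ 409.4 -271.5] [ 321.7 -290.7]
[[  -0.    -1.    -0.3   67.2]
 [   1.    -0.    -0.     0.4]
 [   0.    -0.3    1.  -142.5]
 [   0.     0.     0.     1. ]] [[299.7   0.  279.2]
 [  0.  299.7 204.6]
 [  0.    0.    1. ]]
```

>>> {"op": "drive_tool", "data": {"increments": [[[0.04,-0.06,0.01,0,0,0.02],[0.1,-0.15,0.02,0,0,0.04],[0.17,-0.25,0.03,0,0,0.07],[0.24,-0.36,0.04,0,0,0.1],[0.31,-0.47,0.05,0,0,0.13],[0.38,-0.57,0.06,0,0,0.16],[0.45,-0.67,0.07,0,0,0.19],[0.51,-0.76,0.08,0,0,0.21],[0.56,-0.83,0.09,0,0,0.23],[0.58,-0.87,0.1,0,0,0.24]]], "fingers": 1}}

```text
clock: 1.35
eef_pos: [320.7, 407.0, 256.3]
tool_rot: [[-0.988, 0.153, 0.0], [0.153, 0.988, -0.0], [-0.0, -0.0, -1.0]]
ft_force: [0.6, 0.2, 0.1]
width: 85.3
finger_force: 0.0
```

>>> {"op": "drive_tool", "data": {"increments": [[[0.04,-0.06,0,0,0,0.02],[0.1,-0.15,0,0,0,0.04],[0.17,-0.25,0,0,0,0.07],[0.24,-0.36,0,0,0,0.1],[0.31,-0.47,0,0,0,0.13],[0.38,-0.57,0,0,0,0.16],[0.45,-0.67,0,0,0,0.19],[0.51,-0.76,0,0,0,0.21],[0.56,-0.83,0,0,0,0.23],[0.58,-0.87,0,0,0,0.24]]]}}

```text
clock: 2.6
eef_pos: [465.3, 190.1, 256.3]
tool_rot: [[-0.999, 0.033, -0.0], [0.033, 0.999, 0.0], [0.0, 0.0, -1.0]]
ft_force: [0.3, -0.1, -0.8]
width: 85.2
finger_force: 0.0
```

>>> {"op": "drive_tool", "data": {"increments": [[[0.04,-0.06,0,0,0,0.02],[0.1,-0.15,0,0,0,0.04],[0.17,-0.25,0,0,0,0.07],[0.24,-0.36,0,0,0,0.1],[0.31,-0.47,0,0,0,0.13],[0.38,-0.57,0,0,0,0.16],[0.45,-0.67,0,0,0,0.19],[0.51,-0.76,0,0,0,0.21],[0.56,-0.83,0,0,0,0.23],[0.58,-0.87,0,0,0,0.24]]]}}

```text
clock: 3.85
eef_pos: [610.4, -27.1, 256.2]
tool_rot: [[-0.996, -0.087, -0.0], [-0.087, 0.996, 0.0], [0.0, 0.0, -1.0]]
ft_force: [0.4, -1.3, 0.3]
width: 85.6
finger_force: 0.0
```

```bash
python3 - <<'E'
from h import *
np.set_printoptions(precision=2,suppress=True)
o=arm.get_obs(); im=optics.get_image("wrist"); cv2.imwrite("pics/w1.png",im)
print(o["clock"],o["eef_pos"],o["tool_rot"].tolist(),o["ft_force"],o["joint_positions"])
print([proj("wrist",p,o).round().tolist() for p in ((612,-25,166),(595,-44,118),(637,-103,30),(676,-43,125))])
np.save("w1.npy",np.r_[o["eef_pos"],o["tool_rot"].ravel()])
E
```

```text
3.85 [610.41 -27.07 256.15] [[-0.9961839464677763, -0.08727769644864321, -0.0003853602275649258], [-0.08727778645920356, 0.9961839881006695, 0.00022325462272282663], [0.0003644045391582696, 0.00025603605878248486, -0.9999999008274293]] [ 0.36 -1.29  0.3 ] [-0.23  0.14  1.64  0.    1.37 -1.89]
[[281.0, 210.0], [263.0, 177.0], [217.0, 193.0], [257.0, 258.0]]
```

View pics/w1.png

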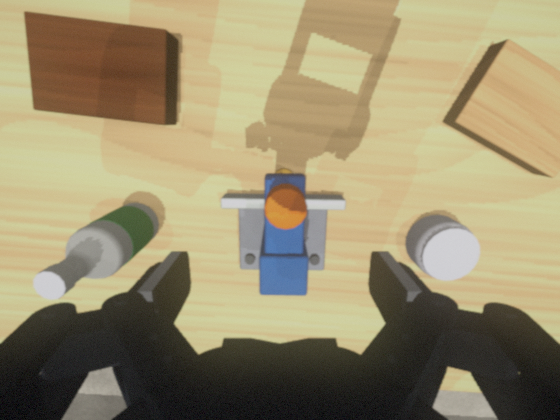

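The wrist view shows the gauge nearly square in the image: fence bar from (222,202) to (345,204), cap at (286,207), column top around (283,274). The dark blank is at upper left. Measuring precisely.

```bash
python3 - <<'E'
from h import *
np.set_printoptions(precision=2,suppress=True)
v=np.load("w1.npy"); o={"eef_pos":v[:3],"tool_rot":v[3:].reshape(3,3)}
im=cv2.imread("pics/w1.png")
c=blob(im,(3,150,100),(16,255,255),(255,180,320,235)); (cx,cy),r=cv2.minEnclosingCircle(c); print("cap px",cx,cy,r)
for z in (160,166): print("cap",plane("wrist",(cx,cy),z,o)[:2])
hsv=cv2.cvtColor(im,cv2.COLOR_BGR2HSV)
# fence: front edge rows (top edge in the image) per column = light low-saturation
pts=[];bot=[]
for x in list(range(228,260,4))+list(range(312,342,4)):
    col=(hsv[185:220,x,1]<60)&(hsv[185:220,x,2]>120); ys=np.where(col)[0]+185
    pts.append((x,ys.min()));bot.append((x,ys.max()))
print(pts,bot)
row=[x for x in range(210,360) if hsv[203,x,1]<60 and hsv[203,x,2]>120]; print(row[0],row[-1])
c=blob(im,(100,100,30),(125,255,255),(250,165,320,300)); print("blue",cv2.approxPolyDP(cv2.convexHull(c),2,True)[:,0].tolist())
for p in((222,195),(345,197)): print("fence top",plane("wrist",p,30,o)[:2])
E
```

```text
cap px 285.37396240234375 206.12184143066406 21.570068359375
cap [610.1  -21.81]
cap [608.43 -22.08]
[(228, np.int64(187)), (232, np.int64(197)), (236, np.int64(197)), (240, np.int64(197)), (244, np.int64(194)), (248, np.int64(198)), (252, np.int64(194)), (256, np.int64(194)), (312, np.int64(199)), (316, np.int64(199)), (320, np.int64(199)), (324, np.int64(199)), (328, np.int64(199)), (332, np.int64(199)), (336, np.int64(199)), (340, np.int64(199))] [(228, np.int64(208)), (232, np.int64(208)), (236, np.int64(208)), (240, np.int64(219)), (244, np.int64(219)), (248, np.int64(219)), (252, np.int64(219)), (256, np.int64(219)), (312, np.int64(219)), (316, np.int64(219)), (320, np.int64(219)), (324, np.int64(219)), (328, np.int64(209)), (332, np.int64(209)), (336, np.int64(209)), (340, np.int64(210))]
213 345
blue [[260, 258], [306, 257], [304, 293], [262, 293]]
fence top [638.73 -97.1 ]
fence top [627.84  58.25]
```

>>> {"op": "drive_tool", "data": {"increments": [[[0,0.01,-0.03,0,0,-0.01],[0,0.015,-0.08,0,0,-0.02],[0,0.015,-0.15,0,0,-0.035],[0,0.015,-0.22,0,0,-0.035],[0,0.015,-0.29,0,0,-0.035],[0,0.015,-0.35,0,0,-0.035],[0,0.015,-0.41,0,0,-0.035],[0,0.015,-0.46,0,0,-0.035],[0,0.015,-0.49,0,0,-0.035],[0,0.015,-0.49,0,0,-0.035]]], "fingers": 1}}

```text
clock: 5.15
eef_pos: [609.9, -22.7, 133.2]
tool_rot: [[-0.998, -0.07, -0.001], [-0.07, 0.998, 0.0], [0.001, 0.0, -1.0]]
ft_force: [0.1, -0.7, 0.6]
width: 85.2
finger_force: 0.0
```

>>> {"op": "drive_tool", "data": {"increments": [[[0,0,0,0,0,0],[0,0,0,0,0,0],[0,0,0,0,0,0],[0,0,0,0,0,0],[0,0,0,0,0,0],[0,0,0,0,0,0],[0,0,0,0,0,0],[0,0,0,0,0,0],[0,0,0,0,0,0],[0,0,0,0,0,0]]], "fingers": -0.3}}

```text
clock: 6.4
eef_pos: [610.3, -21.5, 134.3]
tool_rot: [[-0.998, -0.07, 0.001], [-0.07, 0.998, 0.002], [-0.001, 0.002, -1.0]]
ft_force: [-0.3, 5.6, 1.9]
width: 34.6
finger_force: 59.6
```

>>> {"op": "drive_tool", "data": {"increments": [[[0,0.004,0.01,0,0,0],[0,0.004,0.03,0,0,0],[0,0.004,0.055,0,0,0],[0,0.004,0.08,0,0,0],[0,0.004,0.11,0,0,0],[0,0.004,0.14,0,0,0],[0,0.004,0.17,0,0,0],[0,0.004,0.19,0,0,0],[0,0.004,0.2,0,0,0],[0,0.004,0.2,0,0,0]]]}}

```text
clock: 7.65
eef_pos: [610.2, -21.5, 182.2]
tool_rot: [[-0.998, -0.069, 0.001], [-0.069, 0.998, 0.001], [-0.001, 0.001, -1.0]]
ft_force: [7.1, 1.5, -8.1]
width: 34.6
finger_force: 60.9
```

```bash
python3 - <<'E'
from h import *
np.set_printoptions(precision=2,suppress=True)
s=optics.get_image("scene");d=optics.get_image("side"); cv2.imwrite("pics/s2.png",s);cv2.imwrite("pics/d2.png",d)
o=np.zeros((440,800,3),np.uint8)
o[:,:400]=cv2.resize(s[185:295,310:410],(400,440),interpolation=2);o[:,400:]=cv2.resize(d[140:250,265:365],(400,440),interpolation=2)
cv2.imwrite("pics/l.png",o); print(arm.get_obs()["eef_pos"])
E
```

```text
[610.24 -21.46 182.21]
```

View pics/l.png

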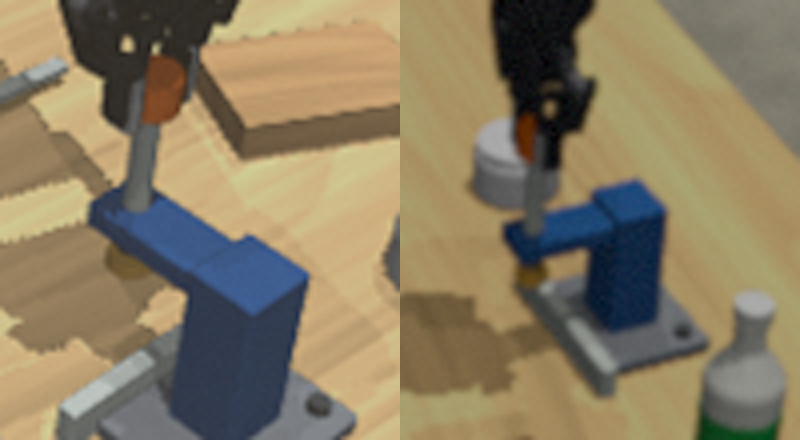

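The crop confirms the slide is up: the cap is held, with a long rod between cap and bracket and the foot just under the bracket, well above blank height. I'll release, rise, and check clearance to the large look-alike.

>>> {"op": "drive_tool", "data": {"increments": [[[0,0,0,0,0,0],[0,0,0,0,0,0],[0,0,0,0,0,0],[0,0,0,0,0,0],[0,0,0.03,0,0,0],[0,0,0.08,0,0,0],[0,0,0.14,0,0,0],[0,0,0.19,0,0,0],[0,0,0.23,0,0,0],[0,0,0.24,0,0,0]]], "fingers": 0.4}}

```text
clock: 9.0
eef_pos: [610.5, -21.8, 244.9]
tool_rot: [[-0.998, -0.07, 0.002], [-0.07, 0.998, -0.0], [-0.002, -0.0, -1.0]]
ft_force: [-0.5, -0.1, -0.3]
width: 59.7
finger_force: 0.0
```

```bash
python3 - <<'E'
from h import *
np.set_printoptions(precision=1,suppress=True)
for z in (50,60): print(*[plane("side",p,z)[:2] for p in ((210,322),(270,320),(274,395),(212,405))])
print(tri([ray("scene",(146,235)),ray("side",(270,320))]),tri([ray("scene",(156,262)),ray("side",(274,394))]))
s=optics.get_image("scene"); c=blob(s,(3,130,100),(16,255,255),(325,180,375,245)); print(cv2.boundingRect(c))
for z in (210,214,218): print(z,proj("scene",(611,-21.5,z)))
E
```

```text
[ 255.1 -355.6] [ 395.  -396.3] [ 337.8 -590.6] [ 208.9 -570.9]
[ 253.8 -364.1] [ 392.2 -404.3] [ 335.6 -596.6] [ 208.1 -577.1]
[ 373.5 -412.6  115.8] [ 346.7 -444.6  -28.3]
(340, 199, 17, 17)
210 [348.6 203.2]
214 [348.8 201.7]
218 [349.  200.2]
```

>>> {"op": "drive_tool", "data": {"increments": [[[-0.01,-0.03,0,0,0,-0.05],[-0.03,-0.08,0,0,0,-0.15],[-0.05,-0.14,0,0,0,-0.26],[-0.07,-0.2,0,0,0,-0.38],[-0.08,-0.25,0,0,0,-0.5],[-0.1,-0.3,0,0,0,-0.61],[-0.12,-0.35,0,0,0,-0.71],[-0.13,-0.39,0,0,0,-0.8],[-0.14,-0.42,0,0,0,-0.86],[-0.145,-0.43,0,0,0,-0.88]]]}}

```text
clock: 10.3
eef_pos: [573.8, -129.7, 243.8]
tool_rot: [[-0.932, 0.363, 0.0], [0.363, 0.932, 0.0], [-0.0, 0.0, -1.0]]
ft_force: [0.1, 0.6, -0.2]
width: 60.3
finger_force: 0.0
```

>>> {"op": "drive_tool", "data": {"increments": [[[-0.01,-0.03,0,0,0,-0.05],[-0.03,-0.08,0,0,0,-0.15],[-0.05,-0.14,0,0,0,-0.26],[-0.07,-0.2,0,0,0,-0.38],[-0.08,-0.25,0,0,0,-0.5],[-0.1,-0.3,0,0,0,-0.61],[-0.12,-0.35,0,0,0,-0.71],[-0.13,-0.39,0,0,0,-0.8],[-0.14,-0.42,0,0,0,-0.86],[-0.145,-0.43,0,0,0,-0.88]]]}}

```text
clock: 11.55
eef_pos: [537.5, -237.2, 243.8]
tool_rot: [[-0.688, 0.725, 0.0], [0.725, 0.688, 0.0], [0.0, 0.0, -1.0]]
ft_force: [0.3, -0.1, -0.6]
width: 59.9
finger_force: 0.0
```

>>> {"op": "drive_tool", "data": {"increments": [[[-0.01,-0.03,0,0,0,-0.05],[-0.03,-0.08,0,0,0,-0.15],[-0.05,-0.14,0,0,0,-0.26],[-0.07,-0.2,0,0,0,-0.38],[-0.08,-0.25,0,0,0,-0.5],[-0.1,-0.3,0,0,0,-0.61],[-0.12,-0.35,0,0,0,-0.71],[-0.13,-0.39,0,0,0,-0.8],[-0.14,-0.42,0,0,0,-0.86],[-0.145,-0.43,0,0,0,-0.88]]]}}

```text
clock: 12.8
eef_pos: [501.2, -344.7, 243.8]
tool_rot: [[-0.314, 0.949, 0.0], [0.949, 0.314, 0.0], [0.0, 0.0, -1.0]]
ft_force: [-0.4, 0.2, 0.6]
width: 59.8
finger_force: 0.0
```

```bash
python3 - <<'E'
from h import *
np.set_printoptions(precision=2,suppress=True)
o=arm.get_obs(); im=optics.get_image("wrist"); cv2.imwrite("pics/w2.png",im); print(o["eef_pos"],o["joint_positions"])
c=blob(im,(0,60,0),(16,255,120),None); h=cv2.convexHull(c); a=cv2.approxPolyDP(h,4,True)[:,0]
print(cv2.contourArea(c),a.tolist(),[plane("wrist",p,42,o)[:2].round(1).tolist() for p in a])
E
```

```text
[ 501.25 -344.68  243.77] [-0.79  0.14  1.66  0.    1.35 -1.11]
6871.5 [[129, 10], [227, 12], [232, 83], [139, 80]] [[302.3, -224.6], [396.7, -195.3], [419.8, -258.3], [324.7, -286.5]]
```

>>> {"op": "drive_tool", "data": {"increments": [[[0,0,-0.03,0,0,-0.1],[0.01,0,-0.1,0,0,-0.25],[0.01,0,-0.2,0,0,-0.4],[0.01,0,-0.31,0,0,-0.5],[0.01,0,-0.43,0,0,-0.5],[0.01,0,-0.55,0,0,-0.5],[0.01,0,-0.67,0,0,-0.5],[0.01,0,-0.79,0,0,-0.5],[0.01,0,-0.89,0,0,-0.5],[0.01,0,-0.935,0,0,-0.5]]]}}

```text
clock: 14.1
eef_pos: [503.3, -343.3, 8.4]
tool_rot: [[-0.071, 0.997, -0.002], [0.997, 0.071, 0.002], [0.002, -0.002, -1.0]]
ft_force: [-0.0, 0.4, -0.3]
width: 59.8
finger_force: 0.0
```

>>> {"op": "drive_tool", "data": {"increments": [[[0,0.01,0,0,0,0],[0,0.03,0,0,0,0],[0,0.05,0,0,0,0],[0,0.07,0,0,0,0],[0,0.09,0,0,0,0],[0,0.11,0,0,0,0],[0,0.13,0,0,0,0],[0,0.15,0,0,0,0],[0,0.16,0,0,0,0],[0,0.16,0,0,0,0]]]}}

```text
clock: 15.35
eef_pos: [503.9, -304.1, 10.0]
tool_rot: [[-0.071, 0.998, -0.0], [0.998, 0.071, 0.0], [0.0, -0.0, -1.0]]
ft_force: [1.7, -3.3, 0.9]
width: 59.7
finger_force: 1.2
```

```bash
cat > bl.py <<'E'
from h import *
import sys
np.set_printoptions(precision=1,suppress=True)
n=sys.argv[1]; print(arm.get_obs()["eef_pos"])
im={k:optics.get_image(k) for k in("scene","side")}
for k in im: cv2.imwrite(f"pics/{k}{n}.png",im[k])
a=cv2.resize(im["scene"][190:320,190:400],None,fx=1.9,fy=1.9,interpolation=2); b=cv2.resize(im["side"][150:310,240:370],None,fx=3.1,fy=3.1,interpolation=2)
o=np.zeros((500,800,3),np.uint8); o[:a.shape[0],:a.shape[1]]=a; o[:b.shape[0],400:400+b.shape[1]]=b[:,:400]; cv2.imwrite(f"pics/c{n}.png",o)
E
python3 bl.py 3
```

```text
[ 503.9 -304.1   10. ]
```

View pics/c3.png

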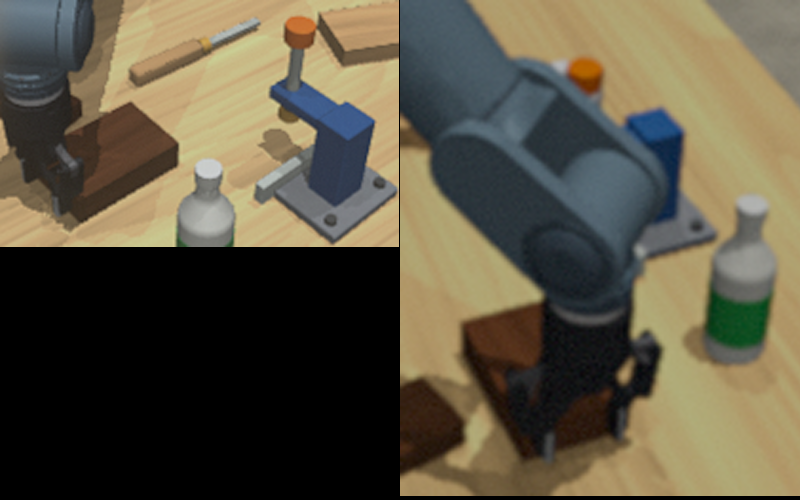

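Both fingers touch the blank's end face (scene crop (65,185), side crop (545,445) and (620,435)). The blank is moving square, and the gauge, bottle and small look-alike are clear. Continuing the push.

>>> {"op": "drive_tool", "data": {"increments": [[[-0.001,0.01,0,0,0,0],[-0.003,0.04,0,0,0,0],[-0.006,0.09,0,0,0,0],[-0.01,0.14,0,0,0,0],[-0.014,0.2,0,0,0,0],[-0.018,0.26,0,0,0,0],[-0.022,0.31,0,0,0,0],[-0.025,0.36,0,0,0,0],[-0.027,0.39,0,0,0,0],[-0.028,0.4,0,0,0,0]]]}}

```text
clock: 16.7
eef_pos: [496.6, -203.6, 9.8]
tool_rot: [[-0.071, 0.997, -0.001], [0.997, 0.071, 0.001], [0.001, -0.001, -1.0]]
ft_force: [0.2, -3.1, -0.3]
width: 59.4
finger_force: 0.9
```

>>> {"op": "drive_tool", "data": {"increments": [[[-0.001,0.01,0,0,0,0],[-0.003,0.04,0,0,0,0],[-0.006,0.08,0,0,0,0],[-0.009,0.13,0,0,0,0],[-0.012,0.18,0,0,0,0],[-0.016,0.23,0,0,0,0],[-0.019,0.27,0,0,0,0],[-0.021,0.3,0,0,0,0],[-0.022,0.315,0,0,0,0],[-0.022,0.32,0,0,0,0]]]}}

```text
clock: 17.95
eef_pos: [491.3, -124.2, 10.0]
tool_rot: [[-0.071, 0.998, -0.0], [0.998, 0.071, -0.0], [-0.0, -0.0, -1.0]]
ft_force: [-0.7, -1.4, -1.4]
width: 59.5
finger_force: 0.8
```

```bash
python3 - <<'E'
from h import *
np.set_printoptions(precision=2,suppress=True)
o=arm.get_obs(); print(o["eef_pos"])
for n in("scene","side"):
    im=optics.get_image(n); cv2.imwrite(f"pics/{n}4.png",im)
    pr=[proj(n,(x,y,42)).round() for x,y in ((445,-105),(545,-105),(545,45),(445,45))]; print(n,[p.tolist() for p in pr])
    x0,y0=np.min(pr,0).astype(int)-15; x1,y1=np.max(pr,0).astype(int)+20
    c=blob(im,(0,50,0),(15,255,115),(x0,y0,x1,y1)); a=cv2.approxPolyDP(cv2.convexHull(c),2,True)[:,0]
    print(cv2.contourArea(c),a.tolist(),[plane(n,p,42)[:2].round().tolist() for p in a])
E
```

```text
[ 491.34 -124.17   10.03]
scene [[272.0, 237.0], [296.0, 259.0], [343.0, 235.0], [318.0, 216.0]]
1326.0 [[311, 216], [334, 232], [334, 244], [293, 269], [288, 265], [289, 227]] [[436.0, 29.0], [523.0, 35.0], [557.0, 4.0], [567.0, -133.0], [550.0, -134.0], [439.0, -47.0]]
side [[254.0, 244.0], [286.0, 237.0], [270.0, 208.0], [240.0, 214.0]]
357.0 [[260, 213], [259, 255], [255, 255], [241, 232], [239, 219]] [[507.0, 32.0], [444.0, -155.0], [433.0, -152.0], [424.0, -40.0], [436.0, 23.0]]
```

>>> {"op": "drive_tool", "data": {"increments": [[[0,0.01,0,0,0,0],[-0.001,0.02,0,0,0,0],[-0.002,0.025,0,0,0,0],[-0.002,0.025,0,0,0,0],[0,-0.03,0,0,0,0],[0,-0.08,0.05,0,0,0],[0,-0.1,0.2,0,0,0],[0,-0.1,0.4,0,0,0],[0,-0.1,0.6,0,0,0],[0,-0.1,0.75,0,0,0]]]}}

```text
clock: 19.3
eef_pos: [491.9, -150.5, 201.2]
tool_rot: [[-0.07, 0.998, 0.003], [0.998, 0.07, -0.002], [-0.002, 0.003, -1.0]]
ft_force: [0.9, -0.8, 0.1]
width: 59.6
finger_force: 0.0
```

>>> {"op": "drive_tool", "data": {"increments": [[[0,0.03,0.05,0,0,0.05],[-0.02,0.06,0.1,0,0,0.15],[-0.03,0.1,0.15,0,0,0.26],[-0.04,0.14,0.18,0,0,0.38],[-0.06,0.18,0.18,0,0,0.5],[-0.08,0.22,0.18,0,0,0.61],[-0.1,0.26,0.18,0,0,0.71],[-0.11,0.29,0.18,0,0,0.8],[-0.12,0.3,0.18,0,0,0.86],[-0.12,0.3,0.18,0,0,0.88]]]}}

```text
clock: 20.55
eef_pos: [461.3, -74.2, 242.5]
tool_rot: [[-0.489, 0.872, 0.0], [0.872, 0.489, -0.0], [-0.0, -0.0, -1.0]]
ft_force: [0.6, -0.3, -1.0]
width: 59.7
finger_force: 0.0
```

>>> {"op": "drive_tool", "data": {"increments": [[[0,0.01,0,0,0,0.05],[-0.01,0.03,0,0,0,0.15],[-0.03,0.05,0,0,0,0.26],[-0.05,0.07,0,0,0,0.38],[-0.07,0.09,0,0,0,0.5],[-0.09,0.11,0,0,0,0.61],[-0.11,0.13,0,0,0,0.71],[-0.13,0.14,0,0,0,0.8],[-0.14,0.14,0,0,0,0.86],[-0.14,0.14,0,0,0,0.88]]]}}

```text
clock: 21.8
eef_pos: [426.4, -39.4, 242.6]
tool_rot: [[-0.814, 0.581, 0.0], [0.581, 0.814, -0.0], [-0.0, 0.0, -1.0]]
ft_force: [-0.2, 0.7, -0.0]
width: 59.7
finger_force: 0.0
```

>>> {"op": "drive_tool", "data": {"increments": [[[0,0,0,0,0,0.05],[0,0,0,0,0,0.15],[0,0,0,0,0,0.26],[0,0,0,0,0,0.38],[0,0,0,0,0,0.5],[0,0,0,0,0,0.61],[0,0,0,0,0,0.71],[0,0,0,0,0,0.8],[0,0,0,0,0,0.86],[0,0,0,0,0,0.88]]]}}

```text
clock: 23.05
eef_pos: [426.4, -39.3, 242.5]
tool_rot: [[-0.984, 0.179, -0.0], [0.179, 0.984, 0.0], [0.0, 0.0, -1.0]]
ft_force: [-0.1, 0.2, 0.1]
width: 59.9
finger_force: 0.0
```

```bash
python3 - <<'E'
from h import *
np.set_printoptions(precision=2,suppress=True)
o=arm.get_obs(); print(o["clock"],o["eef_pos"],o["tool_rot"][:,1])
im=optics.get_image("wrist"); cv2.imwrite("pics/w5.png",im)
np.save("w5.npy",np.r_[o["eef_pos"],o["tool_rot"].ravel()])
print([proj("wrist",p,o).round().tolist() for p in ((440,-110,42),(540,-110,42),(540,40,42),(440,40,42),(635,-20,30))])
s=optics.get_image("scene"); cv2.imwrite("pics/scene5.png",s)
c=blob(s,(0,50,0),(15,255,115),(255,200,360,275)); a=cv2.approxPolyDP(cv2.convexHull(c),2,True)[:,0]
print(cv2.contourArea(c),a.tolist(),[plane("scene",p,42)[:2].round().tolist() for p in a])
c=blob(im,(0,50,0),(15,255,115)); a=cv2.approxPolyDP(cv2.convexHull(c),3,True)[:,0]
print(cv2.contourArea(c),a.tolist(),[plane("wrist",p,42,o)[:2].round().tolist() for p in a])
E
```

```text
23.05 [426.43 -39.31 242.53] [0.18 0.98 0.  ]
[[222.0, 203.0], [240.0, 278.0], [358.0, 258.0], [348.0, 181.0], [320.0, 324.0]]
1891.0 [[336, 231], [333, 245], [296, 267], [271, 248], [271, 236], [311, 215]] [[523.0, 42.0], [559.0, -1.0], [566.0, -123.0], [478.0, -132.0], [441.0, -106.0], [433.0, 32.0]]
57.5 [[99, 129], [125, 169]] [[332.0, -225.0], [380.0, -211.0]]
```

View pics/w5.png

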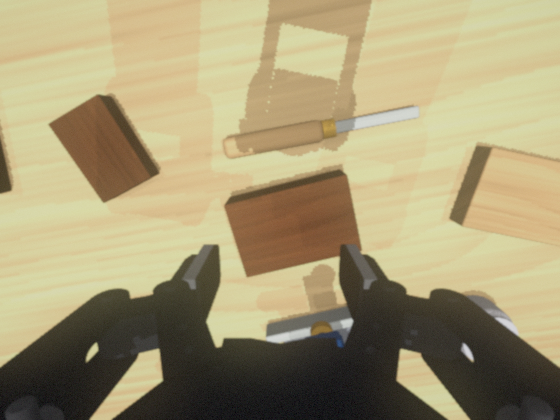

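The wrist view shows the dark blank at top corners about (227,206), (348,178), (247,276) and (360,249), roughly square to the fence. The gouge runs from (228,148) to (420,112), close in front of it. Computing the gap for the fingers.

```bash
python3 - <<'E'
from h import *
np.set_printoptions(precision=1,suppress=True)
v=np.load("w5.npy"); o={"eef_pos":v[:3],"tool_rot":v[3:].reshape(3,3)}
im=cv2.imread("pics/w5.png"); hsv=cv2.cvtColor(im,cv2.COLOR_BGR2HSV)
m=cv2.inRange(hsv,np.array((0,60,0)),np.array((16,255,125))); m[:, :205]=0; m[:165]=0; m[285:]=0; m[:,366:]=0
m[245:, :]&=np.where((np.arange(560)>222)&(np.arange(560)<338),255,0).astype(np.uint8)
c=max(cv2.findContours(m,0,1)[0],key=cv2.contourArea); print(cv2.contourArea(c),cv2.approxPolyDP(cv2.convexHull(c),2.5,True)[:,0].tolist())
A=np.array([plane("wrist",p,42,o)[:2] for p in((227,206),(348,178),(360,249),(247,276))]); print("top",A,A.mean(0))
print("bottom -x edge",*[plane("wrist",p,0,o)[:2] for p in((227,200),(346,171))])
print("gouge",*[plane("wrist",p,10,o)[:2] for p in((240,158),(325,138),(338,131),(420,117))])
print("fence",*[plane("wrist",p,30,o)[:2] for p in((268,325),(350,307))])
i=cv2.resize(im[160:290,215:370],None,fx=4,fy=4,interpolation=2); cv2.imwrite("pics/w5c.png",i)
E
```

```text
438.0 [[352, 211], [344, 221], [305, 232], [291, 232], [289, 228], [303, 219]]
top [[ 444.3 -105.5]
 [ 436.5   40.1]
 [ 527.7   44.1]
 [ 539.  -101.3]] [486.9 -30.6]
bottom -x edge [ 446.5 -113.2] [436.3  46.8]
gouge [394.4 -82.9] [389.3  24.6] [383.9  41.3] [385.4 140.2]
fence [624.1 -90.9] [616.   23.9]
```

View pics/w5c.png

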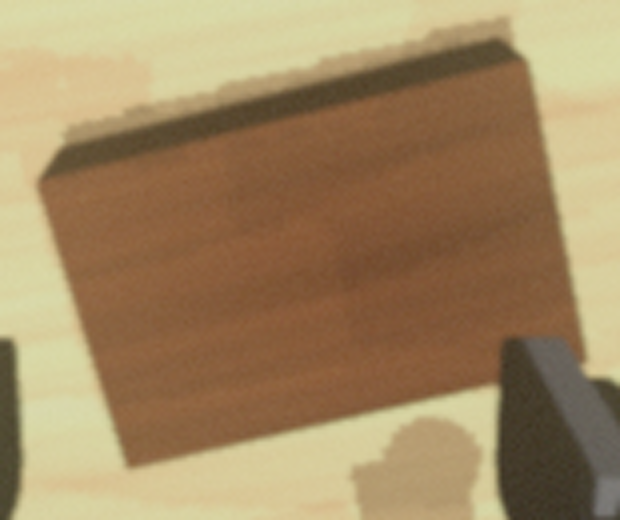

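>>> {"op": "drive_tool", "data": {"increments": [[[-0.01,0.005,-0.03,0,0,0.1],[-0.02,0.01,-0.1,0,0,0.25],[-0.034,0.018,-0.2,0,0,0.4],[-0.034,0.018,-0.31,0,0,0.5],[-0.034,0.018,-0.43,0,0,0.5],[-0.034,0.018,-0.55,0,0,0.5],[-0.034,0.018,-0.67,0,0,0.5],[-0.034,0.018,-0.79,0,0,0.5],[-0.034,0.018,-0.88,0,0,0.5],[-0.034,0.018,-0.93,0,0,0.5]]]}}

```text
clock: 24.4
eef_pos: [417.4, -34.6, 9.0]
tool_rot: [[-0.998, -0.069, -0.002], [-0.069, 0.998, 0.001], [0.001, 0.001, -1.0]]
ft_force: [-0.6, -0.0, -0.3]
width: 60.0
finger_force: 0.0
```

>>> {"op": "drive_tool", "data": {"increments": [[[0.01,0.001,0,0,0,0],[0.04,0.003,0,0,0,0],[0.09,0.006,0,0,0,0],[0.14,0.01,0,0,0,0],[0.19,0.013,0,0,0,0],[0.24,0.016,0,0,0,0],[0.29,0.02,0,0,0,0],[0.33,0.023,0,0,0,0],[0.355,0.024,0,0,0,0],[0.36,0.025,0,0,0,0]]]}}

```text
clock: 25.65
eef_pos: [508.3, -28.7, 10.0]
tool_rot: [[-0.998, -0.07, 0.0], [-0.07, 0.998, -0.0], [-0.0, -0.0, -1.0]]
ft_force: [-3.5, -1.2, 2.3]
width: 59.6
finger_force: 1.6
```

>>> {"op": "drive_tool", "data": {"increments": [[[0.005,0,0,0,0,0],[0.01,0.001,0,0,0,0],[0.015,0.001,0,0,0,0],[0.02,0.001,0,0,0,0],[0.025,0.002,0,0,0,0],[0.03,0.002,0,0,0,0],[0.035,0.002,0,0,0,0],[0.04,0.003,0,0,0,0],[0.04,0.003,0,0,0,0],[0.04,0.003,0,0,0,0]]]}}

```text
clock: 26.9
eef_pos: [518.2, -27.8, 10.1]
tool_rot: [[-0.998, -0.07, 0.001], [-0.07, 0.998, -0.0], [-0.001, -0.0, -1.0]]
ft_force: [-0.8, -0.0, -0.4]
width: 60.0
finger_force: 0.3
```

Not at the fence yet; I'll creep on and watch the force.

>>> {"op": "drive_tool", "data": {"increments": [[[0.003,0,0,0,0,0],[0.006,0,0,0,0,0],[0.009,0.001,0,0,0,0],[0.012,0.001,0,0,0,0],[0.015,0.001,0,0,0,0],[0.018,0.001,0,0,0,0],[0.021,0.001,0,0,0,0],[0.024,0.002,0,0,0,0],[0.027,0.002,0,0,0,0],[0.028,0.002,0,0,0,0]]]}}

```text
clock: 28.15
eef_pos: [524.9, -27.2, 10.0]
tool_rot: [[-0.998, -0.07, -0.0], [-0.07, 0.998, 0.0], [0.0, 0.0, -1.0]]
ft_force: [-3.5, -0.7, 3.8]
width: 59.8
finger_force: 2.1
```

>>> {"op": "drive_tool", "data": {"increments": [[[0.002,0,0,0,0,0],[0.004,0,0,0,0,0],[0.006,0,0,0,0,0],[0.008,0.001,0,0,0,0],[0.01,0.001,0,0,0,0],[0.012,0.001,0,0,0,0],[0.014,0.001,0,0,0,0],[0.016,0.001,0,0,0,0],[0.016,0.001,0,0,0,0],[0.016,0.001,0,0,0,0]]]}}

```text
clock: 29.4
eef_pos: [525.2, -27.1, 9.4]
tool_rot: [[-0.997, -0.071, -0.01], [-0.071, 0.997, 0.0], [0.01, 0.001, -1.0]]
ft_force: [-18.3, -3.7, 14.0]
width: 59.9
finger_force: 9.4
```

The blank now bears on the fence: the TCP stopped at 525.2, as predicted, with 18 N. Backing off and rising, then checking from above.

>>> {"op": "drive_tool", "data": {"increments": [[[-0.02,0,0,0,0,0],[-0.06,0,0,0,0,0],[-0.1,0,0.03,0,0,0],[-0.12,0,0.12,0,0,0],[-0.12,0,0.25,0,0,0],[-0.12,0,0.4,0,0,0],[-0.12,0,0.56,0,0,0],[-0.12,0,0.72,0,0,0],[-0.12,0,0.86,0,0,0],[-0.12,0,0.98,0,0,0]]]}}

```text
clock: 30.65
eef_pos: [498.8, -27.0, 257.2]
tool_rot: [[-0.998, -0.07, 0.003], [-0.07, 0.998, -0.001], [-0.003, -0.001, -1.0]]
ft_force: [1.0, 0.7, -0.1]
width: 59.5
finger_force: 0.0
```

>>> {"op": "drive_tool", "data": {"increments": [[[0.03,0.001,0.03,0,0,0],[0.08,0.003,0.06,0,0,0],[0.14,0.006,0.06,0,0,0],[0.2,0.01,0.06,0,0,0],[0.26,0.013,0.06,0,0,0],[0.31,0.016,0.06,0,0,0],[0.36,0.018,0.06,0,0,0],[0.4,0.02,0.06,0,0,0],[0.42,0.02,0.06,0,0,0],[0.42,0.02,0.06,0,0,0]]], "fingers": -1}}

```text
clock: 31.9
eef_pos: [604.0, -22.0, 270.0]
tool_rot: [[-0.998, -0.07, -0.0], [-0.07, 0.998, -0.0], [0.0, -0.0, -1.0]]
ft_force: [-0.3, -0.6, -0.0]
width: -0.0
finger_force: 0.0
```

```bash
python3 - <<'E'
from h import *
np.set_printoptions(precision=1,suppress=True)
o=arm.get_obs(); print(o["clock"],o["eef_pos"],o["tool_rot"][:,1])
im=optics.get_image("wrist"); cv2.imwrite("pics/w6.png",im)
np.save("w6.npy",np.r_[o["eef_pos"],o["tool_rot"].ravel()])
i=cv2.resize(im[110:260,190:380],None,fx=4,fy=4,interpolation=2); cv2.imwrite("pics/w6c.png",i)
E
```

```text
31.9 [604. -22. 270.] [-0.1  1.  -0. ]
```

View pics/w6c.png

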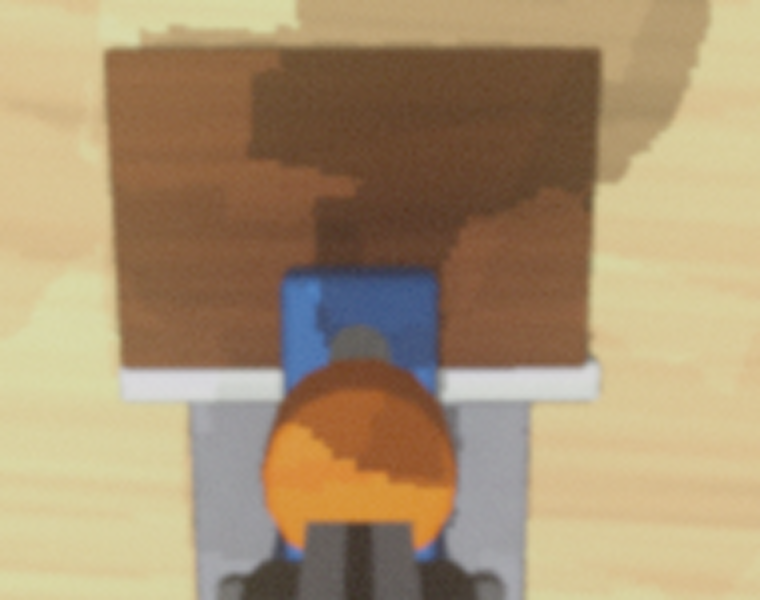

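The crop shows the blank's long side flush along the whole fence: blank edge from (120,366) to (588,366), fence bar from (120,385) to (600,385). The bracket and cap are over it. Checking the centring.

```bash
python3 - <<'E'
from h import *
np.set_printoptions(precision=1,suppress=True)
v=np.load("w6.npy"); o={"eef_pos":v[:3],"tool_rot":v[3:].reshape(3,3)}
C=lambda x,y:(190+x/4,110+y/4)
ux=np.array([.998,.07]);uy=np.array([-.07,.998])
def g(p,z): q=plane("wrist",C(*p),z,o)[:2]; return np.array([q@ux,q@uy])
F=[g(p,30) for p in((119,385),(600,383))]; B=[g(p,42) for p in((121,366),(588,365),(600,48),(105,48))]; K=[g(p,118) for p in((282,290),(440,290))]
print("fence",F,"mid",(F[0]+F[1])/2); print("blank",B,"near mid",(B[0]+B[1])/2,"far mid",(B[2]+B[3])/2); print("bracket mid",(K[0]+K[1])/2)
print("axis",np.array([611,-21.3])@uy, "cap", g((360,478),214))
im=cv2.imread("pics/w6.png"); hsv=cv2.cvtColor(im,cv2.COLOR_BGR2HSV)
for y in (190,195,200): 
    r=np.abs(np.diff(im[y].astype(int),axis=0)).sum(1); print(y,[(x,int(r[x])) for x in list(range(212,228))+list(range(330,345)) if r[x]>40])
for y in (204,206):
    r=np.abs(np.diff(im[y].astype(int),axis=0)).sum(1); print(y,[(x,int(r[x])) for x in list(range(212,228))+list(range(330,345)) if r[x]>25])
E
```

```text
fence [array([ 642.1, -143.1]), array([641.5,  16.4])] mid [641.8 -63.4]
blank [array([ 632.4, -139.7]), array([632.2,   9.7]), array([534.5,   8.3]), array([ 534.3, -139.2])] near mid [632.3 -65. ] far mid [534.4 -65.4]
bracket mid [592.6 -63.1]
axis -64.0274 cap [607.2 -63.6]
190 [(218, 85), (219, 95), (335, 49), (336, 112), (337, 69)]
195 [(218, 47), (219, 134), (220, 78), (336, 105), (337, 85)]
200 [(218, 42), (219, 110), (220, 70), (335, 73), (336, 73)]
204 [(219, 28), (338, 35), (339, 41)]
206 [(219, 27), (338, 42), (339, 41)]
```

Blank centre is within about 1.7 mm of the gauge axis and parallel to the fence, so it is seated. Now pressing the cap with shut fingers.

>>> {"op": "drive_tool", "data": {"increments": [[[0.01,0.001,-0.02,0,0,0],[0.02,0.003,-0.06,0,0,0],[0.028,0.003,-0.1,0,0,0],[0.028,0.003,-0.14,0,0,0],[0.028,0.003,-0.17,0,0,0],[0.028,0.003,-0.19,0,0,0],[0.028,0.003,-0.21,0,0,0],[0.028,0.003,-0.23,0,0,0],[0.028,0.003,-0.25,0,0,0],[0.028,0.003,-0.26,0,0,0]]]}}

```text
clock: 33.2
eef_pos: [611.0, -21.3, 205.9]
tool_rot: [[-0.998, -0.07, 0.0], [-0.07, 0.998, -0.0], [-0.0, -0.0, -1.0]]
ft_force: [-3.7, 1.1, 5.4]
width: 0.3
finger_force: 2.7
```

>>> {"op": "drive_tool", "data": {"increments": [[[0,0,-0.01,0,0,0],[0,0,-0.02,0,0,0],[0,0,-0.03,0,0,0],[0,0,-0.04,0,0,0],[0,0,-0.05,0,0,0],[0,0,-0.06,0,0,0],[0,0,-0.065,0,0,0],[0,0,-0.07,0,0,0],[0,0,-0.07,0,0,0],[0,0,-0.07,0,0,0]]]}}

```text
clock: 34.45
eef_pos: [611.0, -21.3, 188.3]
tool_rot: [[-0.998, -0.07, 0.0], [-0.07, 0.998, -0.0], [-0.0, -0.0, -1.0]]
ft_force: [-2.7, 0.5, 4.9]
width: 0.1
finger_force: 2.6
```

>>> {"op": "drive_tool", "data": {"increments": [[[0,0,-0.004,0,0,0],[0,0,-0.008,0,0,0],[0,0,-0.012,0,0,0],[0,0,-0.016,0,0,0],[0,0,-0.02,0,0,0],[0,0,-0.024,0,0,0],[0,0,-0.028,0,0,0],[0,0,-0.032,0,0,0],[0,0,-0.032,0,0,0],[0,0,-0.032,0,0,0]]]}}

```text
clock: 35.7
eef_pos: [611.0, -21.3, 180.6]
tool_rot: [[-0.998, -0.07, 0.0], [-0.07, 0.998, -0.0], [-0.0, -0.0, -1.0]]
ft_force: [-2.2, 0.4, 6.2]
width: -0.0
finger_force: 3.4
```

>>> {"op": "drive_tool", "data": {"increments": [[[0,0,-0.002,0,0,0],[0,0,-0.004,0,0,0],[0,0,-0.006,0,0,0],[0,0,-0.008,0,0,0],[0,0,-0.01,0,0,0],[0,0,-0.012,0,0,0],[0,0,-0.014,0,0,0],[0,0,-0.014,0,0,0],[0,0,-0.014,0,0,0],[0,0,-0.014,0,0,0]]]}}

```text
clock: 36.95
eef_pos: [611.1, -21.3, 177.5]
tool_rot: [[-0.998, -0.07, 0.0], [-0.07, 0.998, -0.0], [-0.0, -0.0, -1.0]]
ft_force: [-4.8, 0.4, 9.5]
width: -0.2
finger_force: 4.3
```

>>> {"op": "drive_tool", "data": {"increments": [[[0,0,-0.002,0,0,0],[0,0,-0.004,0,0,0],[0,0,-0.006,0,0,0],[0,0,-0.007,0,0,0],[0,0,-0.007,0,0,0],[0,0,-0.007,0,0,0],[0,0,-0.007,0,0,0],[0,0,-0.007,0,0,0],[0,0,-0.007,0,0,0],[0,0,-0.007,0,0,0]]]}}

```text
clock: 38.2
eef_pos: [611.1, -21.3, 175.9]
tool_rot: [[-0.998, -0.07, 0.0], [-0.07, 0.998, -0.0], [-0.0, -0.0, -1.0]]
ft_force: [-5.2, 1.0, 9.2]
width: 0.1
finger_force: 4.7
```

```bash
python3 - <<'E'
from bench import arm
o=arm.get_obs(); print(o["eef_pos"],o["ft_force"])
E
```

```text
[611.07262277 -21.32738209 175.88703233] [-5.16322856  0.99112005  9.18629256]
```

>>> {"op": "drive_tool", "data": {"increments": [[[0,0,0.01,0,0,0],[0,0,0.03,0,0,0],[0,0,0.06,0,0,0],[0,0,0.12,0,0,0],[0,0,0.2,0,0,0],[0,0,0.28,0,0,0],[-0.05,0,0.35,0,0,0],[-0.1,0,0.4,0,0,0],[-0.15,0,0.42,0,0,0],[-0.2,0,0.43,0,0,0]]]}}

```text
clock: 39.45
eef_pos: [560.3, -21.3, 282.4]
tool_rot: [[-0.998, -0.07, 0.001], [-0.07, 0.998, -0.0], [-0.001, -0.0, -1.0]]
ft_force: [-0.1, -0.5, -0.1]
width: 0.1
finger_force: 0.0
```

```bash
python3 - <<'E'
from h import *
np.set_printoptions(precision=1,suppress=True)
a=cv2.imread("pics/scene0.png"); s=optics.get_image("scene"); d=optics.get_image("side"); cv2.imwrite("pics/scene9.png",s); cv2.imwrite("pics/side9.png",d)
print(arm.get_obs()["ft_force"])
for n,im in(("start",a),("now",s)):
    c=blob(im,(3,130,100),(16,255,255),(325,180,375,245)); print(n,cv2.boundingRect(c))
for z in (166.3,173,176,179): print(z,proj("scene",(611,-21.3,z)))
# undisturbed things: scene image change in their regions
for n,(x0,y0,x1,y1) in dict(pale=(355,185,422,224),bottle=(280,272,318,348),tin=(405,230,445,265),gouge=(255,197,330,236)).items():
    print(n,np.abs(a[y0:y1,x0:x1].astype(int)-s[y0:y1,x0:x1]).mean().round(1))
# foot / rod column in scene
q=proj("scene",(611,-21.3,42)); print("foot px",q)
E
```

```text
[-1.2 -0.6  0. ]
start (338, 216, 16, 17)
now (339, 211, 16, 18)
166.3 [346.6 219.2]
173 [346.9 216.8]
176 [347.  215.7]
179 [347.2 214.6]
pale 4.6
bottle 10.2
tin 5.2
gouge 20.7
foot px [341.2 260.2]
```

```bash
python3 - <<'E'
from h import *
np.set_printoptions(precision=2,suppress=True)
L={k:(cv2.imread(f"pics/scene{k}.png"),cv2.imread(f"pics/side{k}.png")) for k in (0,9)}
def cen(im,lo,hi,roi):
    x0,y0,x1,y1=roi; m=cv2.inRange(cv2.cvtColor(im[y0:y1,x0:x1],cv2.COLOR_BGR2HSV),np.array(lo),np.array(hi)); M=cv2.moments(m,True); ys,xs=np.nonzero(m)
    return np.array([M["m10"]/M["m00"]+x0,M["m01"]/M["m00"]+y0]),int(M["m00"]),(xs.min()+x0,ys.min()+y0,xs.max()+x0,ys.max()+y0)
R={}
for k,(s,d) in L.items():
    a=cen(s,(3,150,70),(14,255,255),(332,195,362,240)); b=cen(d,(3,185,90),(14,255,255),(285,165,312,198))
    print(k,"cap",a,b,tri([ray("scene",a[0]),ray("side",b[0])]))
    print("  label",cen(s,(50,80,20),(85,255,255),(278,300,320,350)),cen(d,(50,80,20),(85,255,255),(330,235,370,270)))
# gouge shift: template match of edges around it
for i,n,roi in ((0,"scene",(258,197,332,236)),(1,"side",(208,205,240,258)),(0,"bottle",(283,275,316,345)),(0,"tin",(408,230,442,262)),(0,"pale",(357,188,420,222))):
    x0,y0,x1,y1=roi; g=[cv2.Canny(cv2.GaussianBlur(L[k][i],(3,3),0),40,110).astype(np.float32) for k in(0,9)]
    g=[cv2.GaussianBlur(q,(0,0),1) for q in g]
    r=cv2.matchTemplate(g[1][y0-8:y1+8,x0-8:x1+8],g[0][y0:y1,x0:x1],cv2.TM_CCOEFF_NORMED); _,v,_,p=cv2.minMaxLoc(r); print(n,round(v,2),p[0]-8,p[1]-8)
E
```

```text
0 cap (array([345.29, 223.51]), 214, (np.int64(338), np.int64(216), np.int64(353), np.int64(231))) (array([298.76, 188.9 ]), 41, (np.int64(294), np.int64(182), np.int64(303), np.int64(192))) [611.01 -24.83 152.6 ]
  label (array([296.81, 328.64]), 507, (np.int64(283), np.int64(315), np.int64(312), np.int64(340))) (array([348.3, 253.2]), 271, (np.int64(339), np.int64(244), np.int64(358), np.int64(261)))
9 cap (array([345.78, 219.46]), 217, (np.int64(338), np.int64(212), np.int64(353), np.int64(227))) (array([298.73, 185.23]), 52, (np.int64(294), np.int64(180), np.int64(303), np.int64(189))) [610.89 -24.4  164.75]
  label (array([296.84, 328.63]), 506, (np.int64(283), np.int64(315), np.int64(312), np.int64(340))) (array([348.27, 253.18]), 271, (np.int64(339), np.int64(244), np.int64(358), np.int64(261)))
scene 0.67 0 0
side 0.68 0 0
bottle 0.9 0 0
tin 0.99 0 0
pale 0.98 0 0
```

```bash
python3 -c "
from bench import arm
print(arm.sign_off())"
```

```text
the job is handed in; nothing more can be done
None
```

The job is handed in: the dark blank is flush on the fence and about 1.7 mm off centre under the foot. The slide is left with the cap top at about 176 mm, so the foot is pushed in about 6 mm. The pale blank, bottle, tin and gouge show no shift in the images.

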